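# Hang the cutlery caddy on the hook under the rack's shelf

### The job

Clear the counter: pick up the cutlery caddy by its handle and hang it by that handle on the hook under the rack's shelf, so that it hangs level. Keep it upright so that no cutlery spills, lower it gently until you feel the hook take its weight before you let go (the hook's height is adjustable and not known exactly), and leave the other things on the counter where they are.

Things in the scene. Friction and masses are not known exactly. Their poses are not given: they have to be found in the camera images.
- caddy: Open aluminium cutlery caddy, 70 mm (x) by 130 mm (y), 85 mm high, 0.3 to 0.6 kg, with cutlery fixed in it up to 112 mm high. Origin: centre of the underside; z up. From the middle of its short ends two rigid uprights (y = +-62 to 68 mm) rise to a round steel bar along y: the handle.
- handle_mid (a point): Middle of the caddy's handle bar, on its axis, 165 mm above the caddy's underside; y along the bar. The bar is straight, 10 mm thick, with 110 mm free between the uprights. Being round, it lets the caddy swing about it in the fingers.
- rack: Fixed counter rack: two dark steel posts 25 mm square at y = +-170 mm, x = 62 to 88 mm, and a wooden shelf on top, 390 mm wide. A cross rail 10 by 12 mm joins the posts at x = 70 to 80 mm, z = 255 mm. Origin: on the counter straight below the hook's origin; x points from the open front (robot's side) to the back, y along the shelf, z up.
- shelf_lip (a point): Middle of the lower front edge of the rack's shelf, 351 mm above the counter, 6 mm in front of the slot's origin (along the rack's -x). The shelf reaches 96 mm back from here, above the hook, so an upright gripper beside the hook does not fit under it: lean it about 40 degrees, its body towards the front. Goods on it: up to z = 510 mm.
- slot: Slotted plate under the middle of the rack's rail (x = 72 to 76 mm), axes as the rack's. The hook is clamped in its slot at a height that is not reported: its rod's axis lies anywhere from 12 mm below to 12 mm above this origin, which is 205 mm above the counter. Find the height by touch or by eye. Clamped firmly, it does not slip at under 35 N.
- hook_seat (a point): Nominal seat at the slot's origin, where the rod's axis would be at mid height. Hook: dark steel rod 8 mm thick, level from the plate along the rack's -x to x = -16 mm, then turned up to a tip at x = -24 mm, its top 16 mm above the rod's axis. A bar resting on the rod has its axis 9 mm above the rod's. Rest the bar between x = -8 and +28 mm.
- mug: White ceramic mug, 82 mm across, 95 mm high, a bystander. Origin: centre of its underside.
- soap: Green soap bottle, 60 mm across, 150 mm high, a bystander. Origin: centre of its underside.
- jar: Amber glass jar, 76 mm across, 110 mm high, a bystander. Origin: centre of its underside.

How it is judged:
By the outcome, as a careful person would: the job done as asked, in the order asked, and still so for the second after the job is handed in, with the robot touching nothing.
It also fails if it takes over 61 s, if anything falls off the work surface, if the arm or the gripper's body presses on something with over 40 N, if the wrist force passes 120 N, or if a joint passes its speed limit or range.

### The arm

A 6-joint arm with a two-finger parallel gripper is mounted at the origin on the work surface. World frame = base frame: x ahead of the robot, y to its left, z up, the work surface at z = 0. Lengths are in m, angles in degrees, forces in N, time in s.
With the tool pointing down it reaches from about 0.4 to 0.825 m from the base axis. Payload 7 kg.
Tool frame: the origin (TCP) lies on the centre line of the jaws, within the pads' length; the fingertips stand 22 mm ahead of it and the grasp point (between the pads) lies 3 mm ahead of it; z points along the fingers, y is the line along which they close (so a half turn about z gives the same grasp; the last joint's range is limited). The gripper opens to 85 mm and grips with 20 to 120 N. Pads are 22 mm wide; open, the fingers measure 114 mm over their backs; the gripper's body (76 mm by 85 mm) begins 54 mm behind the grasp point. The pads swing forward as they close: fully open they stand 13 mm farther back than shut.
Start: joints at [91.049, 20.546, 0.682, 0, -70.136, -16.507], TCP at [0.18, 0.651, 0.253] pointing down, gripper open.
Joint ranges: [-176.03, 176.03], [-82.01, 121.73], [-58.28, 71.71], [-173.87, 95.51], [-174.79, -0.11], [-173.66, 173.66]. Speed limits (degrees/s): [136.94, 136.94, 172.46, 180, 180, 180].

### API

Orientations are given as [roll, pitch, yaw] about the fixed x, y, z axes, in that order (R = Rz(yaw) Ry(pitch) Rx(roll)).
In Python, from station import goto, move_straight, move_joints, grip, hold, solve_ik, sense, snapshot, PlanningError, job_done gives the robot as it stands. Calls block until the motion is done:
- goto(position, orientation): joint-space move of the TCP to a pose.
- move_straight(position, rot=None, rate=0.15): straight line of the TCP; rot=None keeps the orientation; rate is the mean speed in m/s.
- move_joints(angles): joint-space move.
- grip(opening): finger opening in m; the grip force is fixed at half the most; returns when the fingers have stopped.
- hold(seconds).
- solve_ik(position, orientation): joint angles nearest the present ones, or None.
- sense(): the state.
- snapshot(name): name is "side" or "top" or "wrist"; returns a dict with "image" (400x640x3 uint8, red, green, blue), "mtx" (3x3 intrinsics, pixels), "R" (3x3) and "t" (3): a world point X has camera coordinates R X + t; the wrist camera has in their place "hand_eye" (4x4, takes a point from camera to tool coordinates, whose origin is the TCP and whose axes are the flange's). Camera axes: x right, y down, z forward; pixel columns grow to the right and rows downward; lengths in m; the calibration is good to about 2 mm. A picture is of the moment at which its call begins: read the wrist's pose just before it. There is no depth.
A pose or a line that the arm cannot do raises PlanningError and nothing moves.
- job_done(): hands the job in; it is judged then, once.
The state is a dict: "clock": time; "qpos": joint angles; "joint_velocities": joint speeds; "effort": joint torques, N m; "tcp_pos": TCP position; "orientation": TCP orientation; "ft_force": force on the tool from outside, world axes, zero at the start; "ft_torque": the same for the moment, N m; "width": finger opening in m; "finger_force": force on a finger pad.
Only numpy, scipy, OpenCV 4.12 (cv2) and the standard library are available. Lean on these libraries where they do the work, as an engineer would, in place of code of your own. Each camera call takes 0.05 s, during which the arm holds its last target. There are 200 camera calls.

## Working session

There is one attempt and no reset: what is moved stays moved. The work goes in short steps, each a Python script; the robot and the scene stay as the last script left them, time stands still between calls to the robot, and variables do not carry over. Pictures are saved under pics/ and viewed, at most 12 in all, crops included, and the job is handed in when it is done.

```bash
mkdir -p pics; ls; cat > h.py <<'E'
import numpy as np, cv2, json
from station import *
from scipy.spatial.transform import Rotation as Ro
def save(name,im): cv2.imwrite(f'pics/{name}.png',cv2.cvtColor(im,cv2.COLOR_RGB2BGR))
E
python3 - <<'E'
from h import *
import pickle
s=sense();print(s)
d={}
for n in("side","top","wrist"):
    d[n]=snapshot(n);save(n+'0',d[n]["image"])
    print({k:np.round(v,3).tolist() for k,v in d[n].items() if k!='image'})
pickle.dump((s,d),open('s0.pkl','wb'))
E
```

```text
pics
{'clock': 0.0, 'qpos': array([ 9.10502257e+01,  2.05910686e+01,  6.33595153e-01, -1.89234042e-02,
       -7.01353390e+01, -1.65067029e+01]), 'joint_velocities': array([ 0.05178787, -0.02599471,  0.02845791, -0.09171788, -0.0169006 ,
        0.11086916]), 'effort': array([ 1.04140476e-03, -5.83324742e+01,  2.93418682e+01,  6.93685591e+00,
       -6.00621031e-03,  1.85542547e-05]), 'tcp_pos': array([0.1798045 , 0.65015337, 0.25237019]), 'orientation': array([ 1.79905958e+02, -9.31690674e-03, -1.54629141e+01]), 'ft_force': array([-0.07790352, -0.30790124,  0.7621627 ]), 'ft_torque': array([-0.00893232,  0.00296486,  0.04273864]), 'finger_force': 0.0, 'width': 0.0854498030311554}
{'mtx': [[417.181, 0.0, 319.853], [0.0, 417.181, 197.893], [0.0, 0.0, 1.0]], 'R': [[0.84, -0.542, -0.006], [-0.427, -0.656, -0.622], [0.333, 0.525, -0.783]], 't': [-0.472, 0.364, 1.228]}
{'mtx': [[375.728, 0.0, 318.262], [0.0, 375.728, 195.991], [0.0, 0.0, 1.0]], 'R': [[0.021, -0.999, -0.025], [-0.995, -0.018, -0.096], [0.095, 0.027, -0.995]], 't': [0.003, 0.581, 1.312]}
{'mtx': [[284.975, 0.0, 313.777], [0.0, 284.975, 196.818], [0.0, 0.0, 1.0]], 'hand_eye': [[0.0, -0.955, -0.298, 0.076], [1.0, -0.0, 0.0, -0.001], [-0.0, -0.298, 0.955, -0.122], [0.0, 0.0, 0.0, 1.0]]}
```

View pics/side0.png

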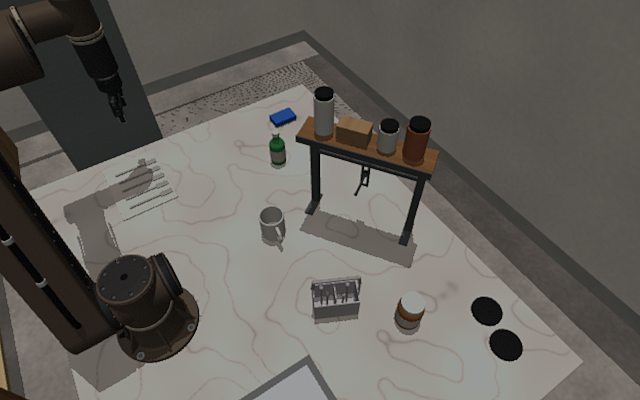

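View pics/top0.png

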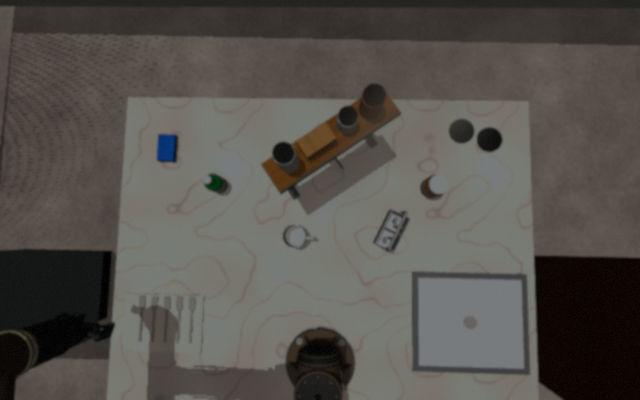

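Side view: caddy around (336,298), hook around (363,180), mug (272,225), soap (278,152) and jar (410,310). Top view: caddy around (390,229), shelf front edge from (283,190) to (400,112). I'll enlarge these areas.

```bash
python3 - <<'E'
from h import *
import pickle
s,d=pickle.load(open('s0.pkl','rb'))
def crop(n,c,r,w,h,k):
    im=d[n]["image"][r:r+h,c:c+w]; im=np.clip(im.astype(float)*1.5,0,255).astype(np.uint8)
    im=cv2.resize(im,None,fx=k,fy=k,interpolation=cv2.INTER_CUBIC)
    for i in range(0,w,10): cv2.line(im,(i*k,0),(i*k,6 if (c+i)%50 else 14),(255,0,0),1)
    for i in range(0,h,10): cv2.line(im,(0,i*k),(6 if (r+i)%50 else 14,i*k),(255,0,0),1)
    return im
a=crop("side",300,260,80,60,5);b=crop("side",330,150,80,60,5)
c=crop("top",360,200,80,60,5);e=crop("top",255,80,160,120,1*5)[::2,::2]
e=cv2.resize(e,(400,300))
save('m1',np.vstack([np.hstack([a,b]),np.hstack([c,e])]))
E
```

```text
(no output)
```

View pics/m1.png

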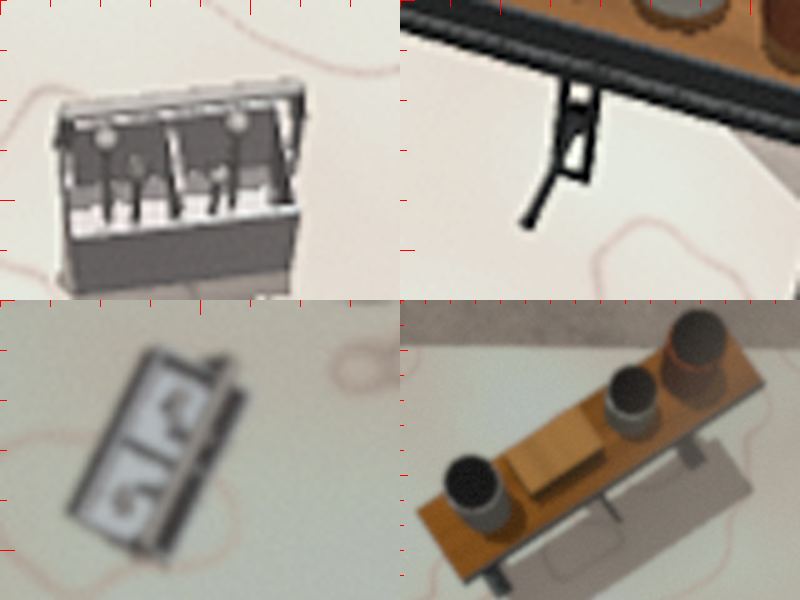

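The crops give these pixels. Side: handle bar from (312.4,281.6) to (360.4,277.2), hook tip (355.6,195). Top: bar from about (389.6,250) to (405.6,212), hook tip (342.2,168.4), shelf front corners (281.4,192.4) and (401,113.2).

```bash
cat >> h.py <<'E'
def ray(v,px,tool=None):
    """origin and unit direction in world; tool=(R,t) of the flange for the wrist view"""
    d=np.linalg.solve(v["mtx"],[px[0],px[1],1.]); 
    if "R" in v: R=np.array(v["R"]).T; o=-R@v["t"]
    else:
        H=np.array(v["hand_eye"]); R=tool[0]@H[:3,:3]; o=tool[0]@H[:3,3]+tool[1]
    d=R@d; return o,d/np.linalg.norm(d)
def onz(r,z): return r[0]+r[1]*(z-r[0][2])/r[1][2]
def cross(*rays):
    P=[np.eye(3)-np.outer(d,d) for o,d in rays]
    x=np.linalg.solve(sum(P),sum(p@o for p,(o,d) in zip(P,rays)))
    return x,[round(float(np.linalg.norm(p@(x-o)))*1e3,1) for p,(o,d) in zip(P,rays)]
def pose(s): return Ro.from_euler('xyz',s["orientation"],degrees=True).as_matrix(),np.array(s["tcp_pos"])
E
python3 - <<'E'
from h import *
import pickle
np.set_printoptions(precision=4,suppress=True)
s,d=pickle.load(open('s0.pkl','rb'));S,T=d["side"],d["top"]
for n,a,b in [("barL",(312.4,281.6),(389.6,250)),("barR",(360.4,277.2),(405.6,212)),("tip",(355.6,195),(342.2,168.4))]:
    print(n,*cross(ray(S,a),ray(T,b)), onz(ray(S,a),.165),onz(ray(T,b),.165))
L,R=[onz(ray(T,p),.351) for p in((281.4,192.4),(401,113.2))]
print(L,R,(L+R)/2,np.linalg.norm(L-R),np.degrees(np.arctan2(*(L-R)[1::-1])))
print("objs at side/top")
for n,p,z in[("mug",(272,222),.05),("soap",(278,155),.05),("jar",(409,312),.05)]: print(n,onz(ray(S,p),z))
E
```

```text
barL [ 0.4013 -0.2144  0.177 ] [0.4, 0.4] [ 0.4039 -0.2089  0.165 ] [ 0.4012 -0.2166  0.165 ]
barR [ 0.5216 -0.2674  0.1615] [0.2, 0.2] [ 0.5201 -0.2687  0.165 ] [ 0.5215 -0.2667  0.165 ]
tip [ 0.649  -0.0624  0.2183] [0.2, 0.2] [ 0.6771 -0.0294  0.165 ] [ 0.658  -0.0642  0.165 ]
[0.5576 0.106  0.351 ] [ 0.782  -0.2165  0.351 ] [ 0.6698 -0.0552  0.351 ] 0.39291864416787864 124.82840763877373
objs at side/top
mug [0.4369 0.1    0.05  ]
soap [0.6053 0.36   0.05  ]
jar [ 0.6136 -0.3886  0.05  ]
```

The measurements hold up: bar ends at z≈0.16–0.18 (given: 0.165), shelf 393 mm wide (390 given), hook tip at z≈0.218. Next, wrist views of the handle and hook from two places each, after an IK check of the leaned poses.

```bash
cat >> h.py <<'E'
def lean(head,th,flip):
    """tool z leans th from down towards heading head; tool x along the bar (sign flip)"""
    a,t=np.radians([head,th]); z=np.array([np.cos(a)*np.sin(t),np.sin(a)*np.sin(t),-np.cos(t)])
    x=flip*np.array([-np.sin(a),np.cos(a),0]); return np.stack([x,np.cross(z,x),z],1)
def eul(R): return Ro.from_matrix(R).as_euler('xyz',degrees=True)
E
python3 - <<'E'
from h import *
np.set_printoptions(precision=1,suppress=True)
C=np.array([.461,-.241,.165]);H=np.array([.68,-.048,.214])
for f in(1,-1):
  for n,P,h,back in[("C",C,66.2,0),("C",C,66.2,.14),("C",C,66.2,.08),("H",H,34.8,.0),("H",H,34.8,.14),("H",H,34.8,.2)]:
    for th in (10,40,65,75):
      R=lean(h,th,f); print(f,n,back,th,solve_ik(list(P-back*R[:,2]),list(eul(R))))
E
```

```text
1 C 0 10 [-13.4  11.5 -20.3 -11.8 -56.9 -94.1]
1 C 0 40 [-35.9  20.6  -7.5 -40.4 -76.  -62.8]
1 C 0 65 [-48.1  32.6  -1.6 -55.9 -94.1 -49. ]
1 C 0 75 [ -51.2   38.     0.   -60.9 -101.   -45.5]
1 C 0.14 10 [-16.    5.5  -8.9 -10.3 -74.4 -95.1]
1 C 0.14 40 [-43.7  18.2   3.6 -37.2 -91.1 -65.5]
1 C 0.14 65 [ -57.    33.8    9.9  -52.3 -106.4  -52.9]
1 C 0.14 75 [ -60.    40.5   11.8  -57.2 -112.1  -49.8]
1 C 0.08 10 [-14.9   7.5 -14.3 -10.7 -67.  -94.8]
1 C 0.08 40 [-40.4  18.8  -1.7 -38.2 -84.5 -64.5]
1 C 0.08 65 [ -53.3   32.9    4.5  -53.5 -101.   -51.2]
1 C 0.08 75 [ -56.4   39.1    6.3  -58.4 -107.3  -47.8]
1 H 0.0 10 [  10.    18.6   -6.1   -5.   -56.3 -152.8]
1 H 0.0 40 [  -3.2   12.7  -11.8  -39.1  -38.9 -116.7]
1 H 0.0 65 [-25.4  18.1 -14.3 -81.6 -52.7 -67.3]
1 H 0.0 75 [-32.3  23.4 -16.9 -93.  -63.  -52. ]
1 H 0.14 10 [   9.    12.7    3.6   -4.6  -72.  -153.2]
1 H 0.14 40 [  -9.3    2.3  -10.5  -34.7  -51.6 -120.2]
1 H 0.14 65 [-36.8   9.5 -16.9 -73.7 -63.6 -71.6]
1 H 0.14 75 [-45.   17.1 -20.1 -83.9 -72.9 -55. ]
1 H 0.2 10 [   8.6   11.2    9.1   -4.5  -78.9 -153.3]
1 H 0.2
[... 679 characters left out ...]
3.3   32.9    4.5  -53.5 -101.   128.8]
-1 C 0.08 75 [ -56.4   39.1    6.3  -58.4 -107.3  132.2]
-1 H 0.0 10 [ 10.   18.6  -6.1  -5.  -56.3  27.2]
-1 H 0.0 40 [ -3.2  12.7 -11.8 -39.1 -38.9  63.3]
-1 H 0.0 65 [-25.4  18.1 -14.3 -81.6 -52.7 112.7]
-1 H 0.0 75 [-32.3  23.4 -16.9 -93.  -63.  128. ]
-1 H 0.14 10 [  9.   12.7   3.6  -4.6 -72.   26.8]
-1 H 0.14 40 [ -9.3   2.3 -10.5 -34.7 -51.6  59.8]
-1 H 0.14 65 [-36.8   9.5 -16.9 -73.7 -63.6 108.4]
-1 H 0.14 75 [-45.   17.1 -20.1 -83.9 -72.9 125. ]
-1 H 0.2 10 [  8.6  11.2   9.1  -4.5 -78.9  26.7]
-1 H 0.2 40 [-12.6  -1.2  -8.4 -33.8 -58.2  59.3]
-1 H 0.2 65 [-42.5   6.6 -16.6 -70.7 -69.5 106.9]
-1 H 0.2 75 [-50.9  15.2 -20.2 -80.  -78.  123.8]
```

```bash
python3 - <<'E'
from h import *
import pickle
C=np.array([.461,-.241,.165]);H=np.array([.68,-.048,.205])
goto([.11,.41,.36],list(sense()["orientation"]))
out={}
for n,P,h,th,b in[("c10",C,66.2,5,.17),("c40",C,66.2,40,.15),("h65",H,34.8,65,.22),("h40",H,34.8,40,.2)]:
    R=lean(h,th,1); goto(list(P-b*R[:,2]),list(eul(R))); hold(.3)
    s=sense(); v=snapshot("wrist"); out[n]=(s,v); print(n,s["clock"],s["tcp_pos"],s["ft_force"])
pickle.dump(out,open('w.pkl','wb'))
im=[np.clip(out[n][1]["image"].astype(float)*1.3,0,255).astype(np.uint8) for n in out]
# 400x300 tiles = central crops
save('w1',np.hstack(im[:2])[:, :][:400,:1280][:, 240:1040] if 0 else np.vstack([np.hstack([i[50:350,120:520] for i in im[:2]]),np.hstack([i[50:350,120:520] for i in im[2:]])]))
E
```

```text
c10 4.1583 [ 0.45517247 -0.25419927  0.33440375] [-0.20712663 -0.10305207  0.24543417]
c40 5.2583 [ 0.42271469 -0.32808887  0.28076669] [-0.35383367  0.18499867  0.41355656]
h65 6.4 [ 0.51652689 -0.16227141  0.29773705] [-0.52161431  0.17086114  0.61053151]
h40 7.5667 [ 0.57405321 -0.12229551  0.35732086] [ 0.82387136 -0.25831175  0.67409772]
```

View pics/w1.png

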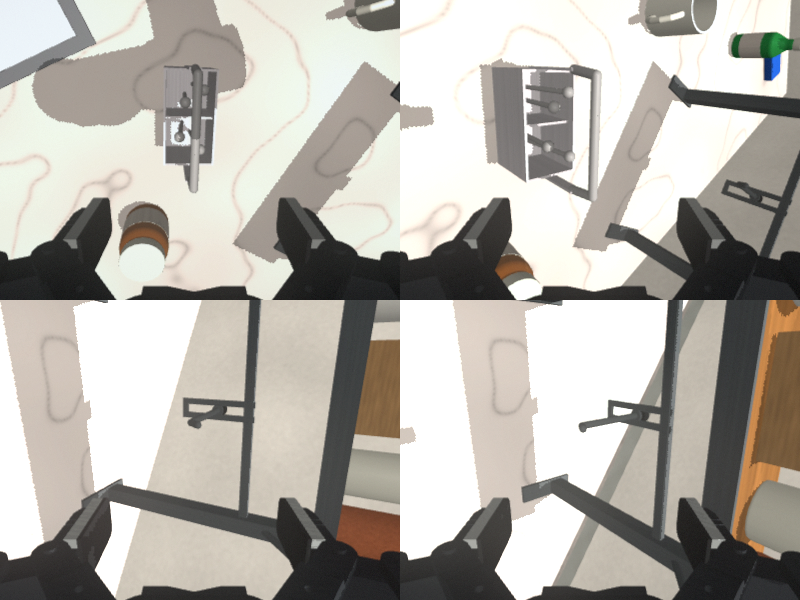

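The handle appears in both caddy views (tile c10: bar from (196,68) to (194,188); c40: (597,70) to (594,198)). The hook appears in both rack views (h65 tip near (193,423), h40 tip near (583,428)). I'll zoom in for sub-pixel points.

```bash
python3 - <<'E'
from h import *
import pickle
out=pickle.load(open('w.pkl','rb'))
def crop(n,c,r,w,h,k):
    im=out[n][1]["image"][r:r+h,c:c+w]; im=np.clip(im.astype(float)*1.2,0,255).astype(np.uint8)
    im=cv2.resize(im,None,fx=k,fy=k,interpolation=cv2.INTER_CUBIC)
    for i in range(0,w,10): cv2.line(im,(i*k,0),(i*k,6 if (c+i)%50 else 14),(255,0,0),1)
    for i in range(0,h,10): cv2.line(im,(0,i*k),(6 if (r+i)%50 else 14,i*k),(255,0,0),1)
    return im
T=lambda im: cv2.copyMakeBorder(im,0,300-im.shape[0] if im.shape[0]<300 else 0,0,0,cv2.BORDER_CONSTANT)[:300]
a=crop("c10",250,110,200,150,2);b=crop("c40",250,110,200,150,2)
c=crop("h65",290,130,100,75,4);e=crop("h40",290,130,100,75,4)
save('m2',np.vstack([np.hstack([a,b]),np.hstack([c,e])]))
E
```

```text
(no output)
```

View pics/m2.png

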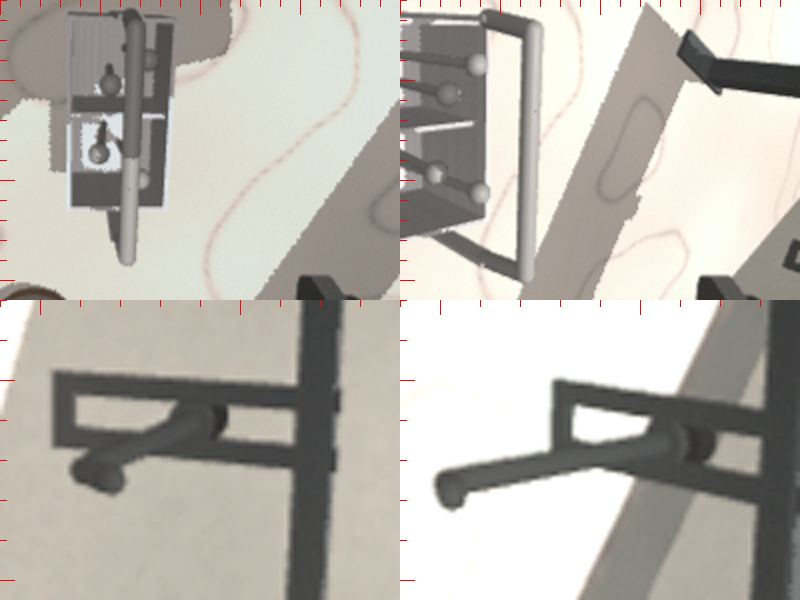

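```bash
python3 - <<'E'
from h import *
import pickle
np.set_printoptions(precision=4,suppress=True)
w=pickle.load(open('w.pkl','rb')); s,d=pickle.load(open('s0.pkl','rb'));S,T=d["side"],d["top"]
r=lambda n,p: ray(w[n][1],p,pose(w[n][0]))
A=cross(r("c10",(317,120)),r("c40",(317,122)));B=cross(r("c10",(313.5,241)),r("c40",(313.5,249)))
print("bar",A,B,(A[0]+B[0])/2,np.linalg.norm(A[0]-B[0]),np.degrees(np.arctan2(*(B[0]-A[0])[1::-1])))
X=np.array([np.cos(np.radians(34.8)),np.sin(np.radians(34.8))]);O=np.array([.675,-.052])
for n,p,q in[("root",(341.5,159.5),(360,165.2)),("elbow",(311,172),(301.7,175)),("tip",(317,175.3),(303,179.2)),
   ("plate lowcorner+y",(303.5,148.5),(329,150.5)),("plate lowcorner-y",(303.5,166.5),(329,167.5)),("rail top+y",(365,151.5),(383,155))]:
    P,e=cross(r("h65",p),r("h40",q)); v=P[:2]-O; print(n,P,e,"rack x,y",v@X,v@[-X[1],X[0]])
P,e=cross(r("h65",(317,175.3)),r("h40",(303,179.2)),ray(S,(355.6,195)),ray(T,(342.2,168.4)));print(P,e)
E
```

```text
bar (array([ 0.4032, -0.2115,  0.1688]), [0.6, 0.6]) (array([ 0.5204, -0.2668,  0.1681]), [0.2, 0.2]) [ 0.4618 -0.2391  0.1684] 0.12954925994813762 -25.243799547222654
root [ 0.7273 -0.0054  0.2184] [0.1, 0.1] rack x,y 0.0694816770040691 0.008418174224298136
elbow [ 0.6551 -0.0561  0.2139] [0.1, 0.1] rack x,y -0.018734919073407626 0.007980540684785778
tip [ 0.6509 -0.061   0.2241] [0.0, 0.0] rack x,y -0.02496358484098914 0.006365185612206655
plate lowcorner+y [0.7234 0.0058 0.1578] [0.0, 0.0] rack x,y 0.0727367211535786 0.019851542830151454
plate lowcorner-y [ 0.7394 -0.0145  0.1567] [1.3, 1.3] rack x,y 0.07422689657325265 -0.005982006003686827
rail top+y [0.721  0.0078 0.2502] [1.7, 1.7] rack x,y 0.07193511766562402 0.02288334785752526
[ 0.6481 -0.0626  0.2245] [1.0, 2.3, 3.4, 0.6]
```

Two-view results: bar middle (0.462, -0.240, 0.168), 130 mm long, heading -25°. The z agrees with the 165 mm given. Hook origin (0.671, -0.046), heading 35°, rod axis at about 0.213 ± 4 mm. Next I'll grasp 26 mm off the middle, leaned 40°.

```bash
cat >> h.py <<'E'
OFF=.026; LEAN=40; PH=65.; HH=35.
CM=np.array([.462,-.240,.166]); HO=np.array([.671,-.046,.205])
def tcp_for(bar,head):
    R=lean(head,LEAN,1); return list(bar+OFF*R[:,0]-.003*R[:,2]),list(eul(R))
def rackp(x,y,z):
    a=np.radians(HH);return np.array([HO[0]+x*np.cos(a)-y*np.sin(a),HO[1]+x*np.sin(a)+y*np.cos(a),z])
E
python3 - <<'E'
from h import *
np.set_printoptions(precision=4,suppress=True)
R=lean(PH,LEAN,1); p,o=tcp_for(CM,PH)
print(solve_ik(*tcp_for(rackp(.01,0,.222),HH)),solve_ik(*tcp_for(rackp(-.14,0,.3),HH)))
goto(list(np.array(p)-.1*R[:,2]+[0,0,0]),o); grip(.045)
move_straight(p,rate=.08); s0=sense(); grip(0.0); hold(.3)
s=sense();print(s["clock"],s0["ft_force"],s["ft_force"],s["width"],s["finger_force"],s["tcp_pos"],p)
v=snapshot("wrist"); save('g',v["image"]); 
E
```

```text
[   0.3333    9.8734  -14.5995  -37.3999  -37.0108 -120.6818] [ -12.4751   -2.1015  -16.7462  -36.8837  -52.1188 -115.3914]
11.2333 [-1.1216  0.3245  0.2153] [-0.9452 -0.3843  5.6452] 0.007920665391577047 58.585858941078186 [ 0.4377 -0.2309  0.1687] [np.float64(0.4376210361902245), np.float64(-0.23075961544295057), np.float64(0.16829813332935695)]
```

View pics/g.png

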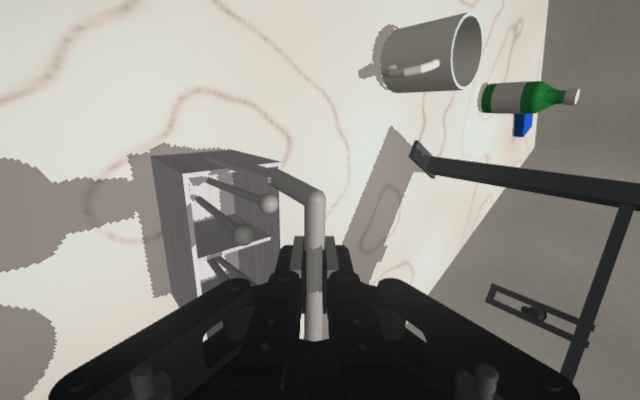

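The bar sits between the pads, running up the image centre to the far upright at (315,195). Lifting gently.

```bash
python3 - <<'E'
from h import *
np.set_printoptions(precision=3,suppress=True)
p=np.array(sense()["tcp_pos"])
for dz in(.012,.05,.1):
    q=p+[0,0,dz]; move_straight(list(q),rate=.06); hold(.4)
    s=sense();print(s["clock"],s["ft_force"],s["ft_torque"],s["width"],s["finger_force"])
v=snapshot("wrist"); S=snapshot("side");T=snapshot("top")
save('l',np.hstack([v["image"][100:400,80:480],cv2.resize(S["image"][240:340,270:403],(400,300))]))
import pickle;pickle.dump((s,v,S,T),open('l.pkl','wb'))
E
```

```text
12.0417 [-0.606  0.531 -4.77 ] [-2.764  1.386  0.007] 0.008241979558059677 58.39214086532593
13.225 [-0.475 -0.083 -3.741] [-2.729  1.392  0.016] 0.007613864671374933 58.39052617549896
14.6083 [ 0.225  0.261 -4.062] [-2.773  1.394  0.017] 0.007669612386305387 58.390154242515564
```

View pics/l.png

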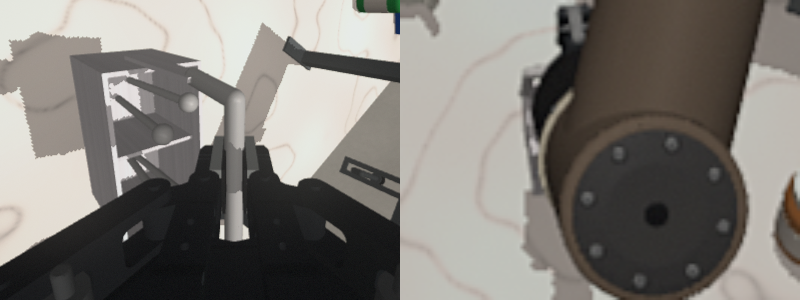

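```bash
python3 - <<'E'
from h import *
np.set_printoptions(precision=3,suppress=True)
p,o=tcp_for(rackp(-.14,0,.268),HH); move_straight(p,o,rate=.1); hold(.3)
p,o=tcp_for(rackp(-.05,0,.247),HH); move_straight(p,o,rate=.08); hold(.5)
s=sense();print(s["clock"],s["ft_force"],s["ft_torque"],s["width"],s["tcp_pos"],p,s["orientation"],o)
v=snapshot("wrist"); S=snapshot("side")
import pickle;pickle.dump((s,v,S),open('a.pkl','wb'))
save('a',np.hstack([v["image"][80:380,120:520],cv2.resize(S["image"][135:255,310:470],(400,300),interpolation=cv2.INTER_CUBIC)]))
E
```

```text
18.6333 [-1.214  0.125 -5.121] [-1.641  2.55   0.007] 0.007642149511237269 [ 0.614 -0.055  0.249] [np.float64(0.6135497880868681), np.float64(-0.05448693214552237), np.float64(0.24929813332935694)] [140.      0.004 124.997] [np.float64(140.0), np.float64(0.0), np.float64(125.00000000000001)]
```

View pics/a.png

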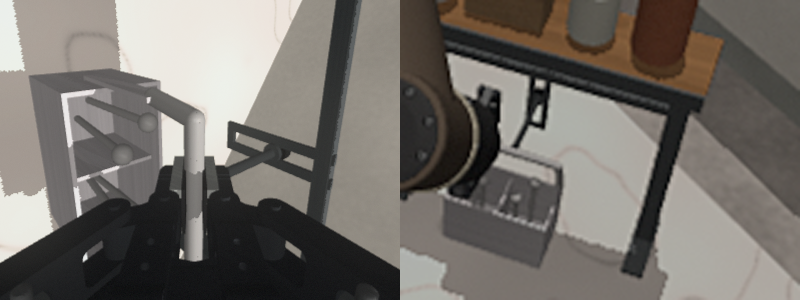

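```bash
python3 - <<'E'
from h import *
import pickle
np.set_printoptions(precision=2,suppress=True)
s,v,S=pickle.load(open('a.pkl','rb')); R,t=pose(s)
def pj(P):
    c=S["R"]@P+S["t"]; a=S["mtx"]@c; H=np.array(v["hand_eye"]); c=H[:3,:3].T@(R.T@(P-t)-H[:3,3]); b=v["mtx"]@c
    return a[:2]/a[2],b[:2]/b[2]
for n,P in[("bar+y",rackp(-.05,.065,.247)),("bar-y",rackp(-.05,-.065,.247)),("mid",rackp(-.05,0,.247)),("tip",rackp(-.024,0,.213+.014)),("root",rackp(.072,0,.213)),("root lo",rackp(.072,0,.205))]: print(n,*pj(P))
im=lambda c,r,w,h,I:cv2.resize(I[r:r+h,c:c+w],(400,300),interpolation=cv2.INTER_CUBIC)
save('a2',np.hstack([im(280,150,160,120,v["image"]),im(330,165,80,60,S["image"])]))
E
```

```text
bar+y [332.34 187.9 ] [311.78 194.08]
bar-y [374.87 200.97] [312.32 404.85]
mid [353.33 194.35] [312.08 313.09]
tip [355.86 192.26] [323.63 278.23]
root [365.67 172.99] [394.92 231.  ]
root lo [365.47 174.69] [387.31 228.18]
```

View pics/a2.png

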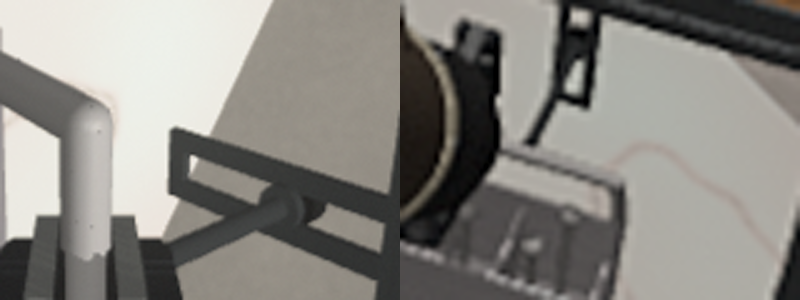

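Projections agree with the picture: the bar's -y end is seen at (374.4,201) against (374.9,201) predicted, and the hook root row is 232 against 231. The rod is at about z 0.215. Inserting at bar height 0.249.

```bash
python3 - <<'E'
from h import *
np.set_printoptions(precision=3,suppress=True)
def rep(n=""):
    s=sense();print(n,round(s["clock"],2),s["ft_force"],s["ft_torque"],round(s["width"],4));return s
p,o=tcp_for(rackp(-.05,0,.249),HH); move_straight(p,rate=.05); f0=rep()
for x in(-.035,-.02,-.005,.01):
    p,o=tcp_for(rackp(x,0,.249),HH); move_straight(p,rate=.05); s=rep(x)
    if np.linalg.norm(s["ft_force"]-f0["ft_force"])>4: print("contact");raise SystemExit
hold(.6); f=[]
for i in range(4): hold(.05); f.append(sense()["ft_force"][2])
base=np.mean(f);print("base",base)
z=.249
while z>.206:
    z-=.0015 if z<.236 else .004
    p,o=tcp_for(rackp(.01,0,z),HH); move_straight(p,rate=.02); hold(.1)
    s=rep(round(z,4))
    if s["ft_force"][2]-base>2.5: print("taken");break
E
```

```text
18.98 [ 0.159  0.42  -4.448] [-1.657  2.567 -0.001] 0.0082
-0.035 19.43 [-0.409 -0.977 -4.835] [-1.684  2.633  0.021] 0.008
-0.02 19.88 [-0.313 -0.11  -4.279] [-1.687  2.643  0.041] 0.0075
-0.005 20.33 [-1.078 -1.204 -4.485] [-1.71   2.591  0.057] 0.0078
0.01 20.78 [ 0.144  0.111 -4.372] [-1.722  2.654  0.022] 0.0079
base -4.598892331753634
0.245 22.03 [-0.756  0.858 -5.029] [-1.703  2.573 -0.047] 0.0078
0.241 22.48 [-0.112 -0.061 -4.489] [-1.655  2.574 -0.008] 0.0079
0.237 22.93 [ 0.028  0.199 -4.736] [-1.681  2.613  0.047] 0.0079
0.233 23.38 [ 0.171 -0.247 -5.228] [-1.675  2.603 -0.012] 0.008
0.2315 23.73 [-0.436 -0.394 -4.411] [-1.694  2.553  0.059] 0.0078
0.23 24.08 [-0.327  0.406 -5.186] [-1.671  2.581 -0.037] 0.008
0.2285 24.43 [-0.731 -0.371 -4.334] [-1.659  2.635  0.046] 0.0078
0.227 24.78 [ 0.177  0.306 -4.902] [-1.677  2.609  0.029] 0.008
0.2255 25.13 [ 0.575 -0.116 -3.755] [-1.662  2.564 -0.007] 0.0078
0.224 25.48 [ 0.556  0.227 -4.324] [-1.688  2.581  0.035] 0.0079
0.2225 25.83 [ 0.726  0.287 -3.013] [-1.554  2.269 -0.039] 0.0078
0.221 26.18 [-1.676  2.176  3.026] [-0.587  1.584  0.436] 0.0077
taken
```

The hook took the weight at bar z≈0.2225 (rod ≈0.2135, as measured by eye). I'll ease off the excess push, open a little, and look.

```bash
python3 - <<'E'
from h import *
np.set_printoptions(precision=3,suppress=True)
def rep(n=""):
    s=sense();print(n,round(s["clock"],2),s["ft_force"],s["ft_torque"],round(s["width"],4));return s
p,o=tcp_for(rackp(.01,0,.2216),HH); move_straight(p,rate=.02); hold(.3); rep("eased")
S0=snapshot("side")
grip(.016); hold(.3); rep("slack"); grip(.032); hold(1.0); s=rep("open")
v=snapshot("wrist");S=snapshot("side")
im=lambda c,r,w,h,I:cv2.resize(I[r:r+h,c:c+w],(400,300),interpolation=cv2.INTER_CUBIC)
save('r',np.vstack([np.hstack([im(160,80,400,300,v["image"]),im(330,145,120,90,S["image"])]),np.hstack([im(330,145,120,90,S0["image"]),im(280,150,160,120,v["image"])])]))
E
```

```text
eased 26.73 [0.105 2.118 2.953] [-0.49   1.11   0.271] 0.0083
slack 27.33 [-0.269 -0.534  0.56 ] [-1.2    1.71  -0.018] 0.0162
open 28.63 [ 0.318 -1.198  0.029] [-1.213  1.764  0.019] 0.0317
```

View pics/r.png

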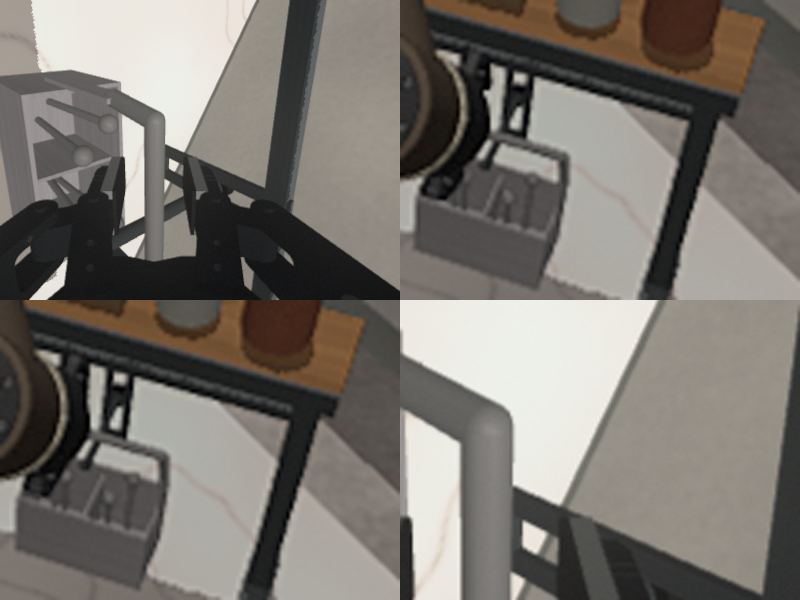

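The bar hangs on the hook with both fingers clear of it (pads either side at (118,180) and (195,180), bar at (154,180)). Backing out along the tool axis.

```bash
python3 - <<'E'
from h import *
np.set_printoptions(precision=3,suppress=True)
s=sense();R,t=pose(s)
move_straight(list(t-.05*R[:,2]),rate=.05);print(sense()["ft_force"])
move_straight(list(t-.16*R[:,2]),rate=.12)
R2=lean(HH,65,1);P=rackp(.01,0,.16); q=list(P-.28*R2[:,2]); 
print(solve_ik(q,list(eul(R2)))); goto(q,list(eul(R2))); hold(1.2)
s=sense();v=snapshot("wrist");S=snapshot("side");print(s["clock"],s["ft_force"])
import pickle;pickle.dump((s,v,S),open('e.pkl','wb'))
im=lambda c,r,w,h,I:cv2.resize(I[r:r+h,c:c+w],(400,300),interpolation=cv2.INTER_CUBIC)
save('e',np.vstack([np.hstack([im(160,50,400,300,v["image"]),im(310,145,120,90,S["image"])]),np.hstack([im(240,100,200,150,v["image"]),im(200,100,320,240,S["image"])])]))
E
```

```text
[ 0.352 -0.06   0.438]
[-50.894   8.061 -18.552 -68.902 -75.68  -66.978]
33.1083 [0.228 0.382 0.205]
```

View pics/e.png

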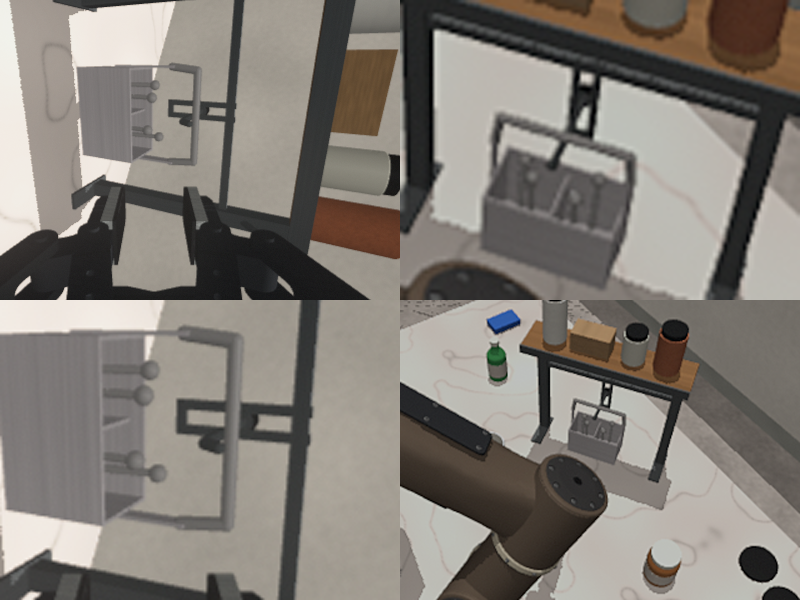

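```bash
python3 - <<'E'
from h import *
import pickle
np.set_printoptions(precision=4,suppress=True)
s,v,S=pickle.load(open('e.pkl','rb'));t=pose(s)
A=cross(ray(S,(339.4,180.1)),ray(v,(358,119),t));B=cross(ray(S,(379.6,191.5)),ray(v,(354,212.5),t))
d=A[0]-B[0];print(A,B,(A[0]+B[0])/2,rackp(.01,0,.222),np.linalg.norm(d),"tilt",np.degrees(np.arcsin(d[2]/np.linalg.norm(d))),"head",np.degrees(np.arctan2(d[1],d[0])))
E
```

```text
(array([0.6389, 0.0086, 0.2241]), [0.4, 0.4]) (array([ 0.7146, -0.0926,  0.2228]), [0.6, 0.6]) [ 0.6768 -0.042   0.2234] [ 0.6792 -0.0403  0.222 ] 0.1263675385653437 tilt 0.584666550033798 head 126.82659124065518
```

The bar is level to 0.6°, its middle is within 3 mm of the hook, and the other items haven't moved. The robot is clear, so I'm handing in.

```bash
python3 -c "
from station import *
print(sense()['clock']);print(job_done())"
```

```text
33.2083
the job is handed in; nothing more can be done
None
```

The caddy hangs by its handle on the hook, level to about 0.6°; the hook took its weight before I let go, and the job was handed in at 33.2 s with the robot clear and the mug, soap and jar untouched.

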